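# Match radius leaves to the two bends of a bracket

## Task

We need the two bend radii of the aluminium bracket so that the workshop can bend a copy: on the rounded top bend and in the hollow bend at its foot, find by touching the radius leaf from the rack that sits snug on the whole curve, square to the bend and without rocking, and hold it there lightly for a moment. As soon as a leaf fits, stand it in the card bin that goes to the workshop, then check the other bend (either bend may come first). Leaves that do not fit stay in the rack or go back into it; leave the other things on the worktop alone.

Things in the scene. Friction and masses are not known exactly. Their poses are not given: they have to be found in the camera images.
- bracket: Fixed Z-shaped aluminium bracket of 6 mm plate, 70 mm wide (y), screwed on a dark steel plate 160 x 120 x 14 mm. Origin: on the worktop below the upright part's front face; x away from the hollow side (which faces robot-left), y along the bends, z up. Foot flange x = -68 to -8, top at z = 20 mm, screw heads 7 mm high at x = -50, y = +-22; upright's front face at x = 0; top flange runs to +x at z = 105.
- top_bend (a point): Centre of curvature of the upper bend (rounded outside, radius 14 mm), mid-width, 14 mm behind the front face, 91 mm over the worktop. y along the bend; z points out of the curve, 45 degrees up and to the bracket's -x. The fitting leaf is seated when its origin is on this point's y line, its z along this z, its y along this y (either way round), lightly pressed along -z.
- foot_bend (a point): Centre of curvature of the lower bend (hollow inside, radius 8 mm), mid-width, 8 mm before the front face, 28 mm over the worktop. y along the bend; z points out of the hollow, 45 degrees up and to the bracket's -x. The fitting leaf is seated when its origin is on this point's y line, z along z, y along y (either way round), lightly pressed along -z.
- rack: Fixed white leaf rack, 240 x 64 x 88 mm. Origin: centre of its underside; x along the row, z up. Slots 35 x 8 mm through the 8 mm top board at x = -78, -26, 26, 78, y = 0; board top at z = 88 mm. Leaves hang on it by the undersides of their grips with 1.5 mm play, the blades in view below; grip tops are at z = 130, so lift a leaf by 140 mm to pass over the others.
- concave_14: Loose steel blade 32 (x) x 5 (y) mm, 65 to 115 g; black grip 34 x 14 x 42 mm, z = 60 to 102, with blue top end. Its tip is hollow (concave): quarter circle, radius 14 mm, flanks at 90 degrees. Origin: centre of the circle; z along the blade to the grip, y square to the flat faces; symmetric by a half turn about z. Tip ends at z = 4 mm. Hangs in a rack slot, axes as the rack. Fits the top bend.
- concave_8: Loose steel blade 32 (x) x 5 (y) mm, 65 to 115 g; black grip 34 x 14 x 42 mm, z = 60 to 102, with yellow top end. Its tip is hollow (concave): quarter circle, radius 8 mm, flanks at 90 degrees. Origin: centre of the circle; z along the blade to the grip, y square to the flat faces; symmetric by a half turn about z. Tip ends at z = -5 mm. Hangs in a rack slot, axes as the rack. Fits neither bend.
- convex_8: Loose steel blade 32 (x) x 5 (y) mm, 65 to 115 g; black grip 34 x 14 x 42 mm, z = 60 to 102, with red top end. Its tip is a rounded point (convex): quarter circle, radius 8 mm, flanks at 90 degrees. Origin: centre of the circle; z along the blade to the grip, y square to the flat faces; symmetric by a half turn about z. Tip ends at z = -8 mm. Hangs in a rack slot, axes as the rack. Fits the foot bend.
- convex_14: Loose steel blade 32 (x) x 5 (y) mm, 65 to 115 g; black grip 34 x 14 x 42 mm, z = 60 to 102, with green top end. Its tip is a rounded point (convex): quarter circle, radius 14 mm, flanks at 90 degrees. Origin: centre of the circle; z along the blade to the grip, y square to the flat faces; symmetric by a half turn about z. Tip ends at z = -14 mm. Hangs in a rack slot, axes as the rack. Fits neither bend.
- card_bin: Open cream card bin, outside 90 (x) x 72 (y) x 60 mm high, walls and floor 2 mm, fixed. Origin: centre of its underside, z up. Leaves stand or lean in it with their grips sticking out.
- oil_bottle: Bystander: small bottle with black cap, 23 mm across, 48 mm high, loose. Origin: centre of its underside.
- petri_dish: Bystander: round flat dish, 59 mm across, 14 mm high, loose. Origin: centre of its underside.
- forceps: Bystander: steel forceps lying flat, 125 mm long (y), 16 mm wide, 10 mm high, loose. Origin: centre of its underside.
Things that resemble listed ones, but are neither listed nor needed, are in the scene too. What is shaped like the convex_8 but orange is not meant. There is more than one size of the card_bin; the one meant has the size given above.

How it is judged (in metres and radians):
On the way, in this order (a step that is already met when the one before it is completed fails the run):
1. the fitting leaf sits snug on one of the bends (((x of concave_14 in the frame of top_bend between -0.002 and 0.002 m and z of concave_14 in the frame of top_bend between -0.002 and 0.002 m and y of concave_14 in the frame of top_bend between -0.03 and 0.03 m and angle between the z axis of concave_14 and the z axis of top_bend, either way round below 0.07 rad and angle between the y axis of concave_14 and the y axis of top_bend, either way round below 0.07 rad and contact force between concave_14 and bracket above 0.3 N) or (x of convex_8 in the frame of foot_bend between -0.002 and 0.002 m and z of convex_8 in the frame of foot_bend between -0.002 and 0.002 m and y of convex_8 in the frame of foot_bend between -0.03 and 0.03 m and angle between the z axis of convex_8 and the z axis of foot_bend, either way round below 0.07 rad and angle between the y axis of convex_8 and the y axis of foot_bend, either way round below 0.07 rad and contact force between convex_8 and bracket above 0.3 N))), for 0.3 s.
2. that leaf is in the card bin and the other fitting leaf sits snug on the other bend ((((x of concave_14 in the frame of top_bend between -0.002 and 0.002 m and z of concave_14 in the frame of top_bend between -0.002 and 0.002 m and y of concave_14 in the frame of top_bend between -0.03 and 0.03 m and angle between the z axis of concave_14 and the z axis of top_bend, either way round below 0.07 rad and angle between the y axis of concave_14 and the y axis of top_bend, either way round below 0.07 rad and contact force between concave_14 and bracket above 0.3 N) and (x of convex_8 in the frame of card_bin between -0.046 and 0.046 m and y of convex_8 in the frame of card_bin between -0.038 and 0.038 m and z of convex_8 in the frame of card_bin between -0.01 and 0.045 m)) or ((x of convex_8 in the frame of foot_bend between -0.002 and 0.002 m and z of convex_8 in the frame of foot_bend between -0.002 and 0.002 m and y of convex_8 in the frame of foot_bend between -0.03 and 0.03 m and angle between the z axis of convex_8 and the z axis of foot_bend, either way round below 0.07 rad and angle between the y axis of convex_8 and the y axis of foot_bend, either way round below 0.07 rad and contact force between convex_8 and bracket above 0.3 N) and (x of concave_14 in the frame of card_bin between -0.046 and 0.046 m and y of concave_14 in the frame of card_bin between -0.038 and 0.038 m and z of concave_14 in the frame of card_bin between -0.01 and 0.045 m)))), for 0.3 s.
At the end, for the whole second after the job is handed in: The concave 14 mm and convex 8 mm leaves rest in the card bin, gauging end within its walls and under 45 mm high; the other two hang upright (0.15 rad) in rack slots, grips down on the board. Each fitting leaf sat on its bend for 0.3 s, arc centres within 2 mm, square within 0.07 rad (x of concave_14 in the frame of card_bin between -0.046 and 0.046 m and y of concave_14 in the frame of card_bin between -0.038 and 0.038 m and z of concave_14 in the frame of card_bin between -0.01 and 0.045 m and x of convex_8 in the frame of card_bin between -0.046 and 0.046 m and y of convex_8 in the frame of card_bin between -0.038 and 0.038 m and z of convex_8 in the frame of card_bin between -0.01 and 0.045 m and x of concave_8 in the frame of rack between -0.09 and 0.09 m and y of concave_8 in the frame of rack between -0.008 and 0.008 m and z of concave_8 in the frame of rack between 0.023 and 0.033 m and angle between each of concave_8, convex_14's own z axis and vertical below 0.15 rad and x of convex_14 in the frame of rack between -0.09 and 0.09 m and y of convex_14 in the frame of rack between -0.008 and 0.008 m and z of convex_14 in the frame of rack between 0.023 and 0.033 m and linear speed of each of concave_14, concave_8, convex_8, convex_14 below 0.02 m/s); the robot touches nothing.
It fails at once if the small bottle is shifted by more than 15 mm (distance of oil_bottle from where it was at the start of the episode above 0.015 m).
It fails at once if the dish is shifted by more than 15 mm (distance of petri_dish from where it was at the start of the episode above 0.015 m).
It fails at once if the forceps is shifted by more than 15 mm (distance of forceps from where it was at the start of the episode above 0.015 m).
It fails at once if a leaf is pressed on the bracket with more than 40 N (contact force between any of concave_14, concave_8, convex_8, convex_14 and bracket above 40 N).
It also fails if it takes over 72 s, if anything falls off the work surface, if the arm or the gripper's body presses on something with over 40 N, if the wrist force passes 120 N, or if a joint passes its speed limit or range.

## Robot

A 6-joint arm with a two-finger parallel gripper is mounted at the origin on a cart in front of the work surface, level with it; the furniture and walls round the work are solid. World frame = base frame: x ahead of the robot, y to its left, z up, the work surface at z = 0. Lengths are in mm, angles in rad, forces in N, time in s.
With the tool pointing down it reaches from about 350 to 975 mm from the base axis. Payload 7.1 kg.
Tool frame: the origin (TCP) lies midway between the tips of the shut fingers; the grasp point (between the pads) lies 19 mm behind it (ctrl.grasp_offset is the distance from the TCP to the grasp point, in mm); z points along the fingers, y is the line along which they close (so a half turn about z gives the same grasp; the last joint's range is limited). The gripper opens to 88 mm and grips with 3 to 60 N. Pads are 20 mm wide; open, the fingers measure 115 mm over their backs; the gripper's body (75 mm by 178 mm) begins 61 mm behind the grasp point.
Start: joints at [1.227, 0.423, 1.63, -0, 1.089, -0.019], TCP at [199.418, 592.315, 222.675] pointing down, gripper open.
Joint ranges: [-3, 3], [-0.9, 2.11], [0.09, 2.58], [-1.31, 4.45], [0.11, 2.69], [-2.54, 2.54]. Speed limits (rad/s): [2.39, 2.39, 3.01, 3.14, 3.14, 3.14].

## Interface

Orientations are given as a rotation vector (axis times angle).
In Python, from workcell import ctrl gives the robot as it stands. The module is installed in compiled form; this text tells all that it offers.
- The arm moves only by the tool servo_tool, never from a script. Its argument "rows" is a list of rows, each a list of 7 numbers: the turn, a rotation vector about the tool's x, y, z as a fraction of full scale, then the shift along the tool's x, y, z as a fraction of full scale, then the finger opening in mm, from 0 to 87.8. A call has 1 to 10 rows; each row is the pose to reach, as a shift and turn from the pose commanded when the call began, along the tool's axes at that moment; what a row does not reach only later rows make up. Full scale, the value 1, is 20 cm for a shift and 1.5 rad for a turn. A row lasts 1/8 s, in which the tool goes at most 62.5 mm and 10.7 degrees, less where a joint would pass 70% of its speed; a pose out of reach is approached as far as the arm can. A call with a number of a shift or a turn outside -1 to 1 is refused whole. A call with a gripper value outside its range is refused whole. The fingers move at their own pace and stop on an object; the grip force is fixed at half the most. Time passes only in rows, so rows that repeat a pose let the fingers close. It gives the time, the measured TCP pose, the force, the opening and the grip force at its end, in the units of the state.
- ctrl.get_obs(): the state, without advancing time (a new reading comes with each control period).
- ctrl.get_image(name): name is "scene" or "top"; returns (picture, depth): 420x560x3 uint8, red, green, blue; 420x560 float32, mm along the optical axis (not along the pixel's ray), 0 where there is no reading.
- ctrl.camera_info(name): a dict with "intrinsics" (3x3 intrinsics, pixels), "k1" (the pictures are not rectified: a ray, as slopes to the right and down, at radius r is drawn at 1 + k1 r^2 times it, then the intrinsics apply), "R" (3x3) and "t" (3): a world point X has camera coordinates R X + t. Camera axes: x right, y down, z forward; pixel columns grow to the right and rows downward; lengths in mm; the calibration is good to about 2 mm. A picture is of the moment at which its call begins. camera_info takes no time and is no camera call.
- ctrl.close_job(): hands the job in; it is judged then, once.
The state is a dict: "t": time; "qpos": joint angles; "qvel": joint speeds; "joint_torque": joint torques, N m; "ee_pos": TCP position; "orientation": TCP orientation; "ft_force": force on the tool from outside, world axes, zero at the start; "moment": the same for the moment, N m; "width": finger opening in mm; "grasp_force": force on a finger pad.
Only numpy, scipy, OpenCV 4.12 (cv2) and the standard library are available. Lean on these libraries where they do the work, as an engineer would, in place of code of your own. Each camera call takes 0.05 s, during which the arm holds its last target. There are 200 camera calls.

## Working session

There is one attempt and no reset: what is moved stays moved. The work goes in short steps, Python scripts to look and compute and a tool call to move; the robot and the scene stay as the last step left them, time stands still between calls to the robot, and variables do not carry over. Pictures are saved under pics/ and viewed, at most 10 in all, crops included, and the job is handed in when it is done.

Besides the shell and the picture viewer there is one more tool, called as name(argument=value, ...), one argument or row to a line, values as JSON. servo_tool: Moves the arm, as the interface text tells. Its arguments: {"type":"object","properties":{"rows":{"type":"array","items":{"type":"array","items":{"type":"number"}}}},"required":["rows"]}

```bash
mkdir -p pics; cat > h.py <<'E'
import numpy as np, cv2
from workcell import ctrl
from scipy.spatial.transform import Rotation as Ro
def snap(n):
    im,d=ctrl.get_image(n); np.savez(f'{n}.npz',im=im,d=d); return im,d
def load(n):
    z=np.load(f'{n}.npz'); return z['im'],z['d']
def pts(n,uv,d):
    c=ctrl.camera_info(n);K=np.array(c['intrinsics']);uv=np.atleast_2d(np.float64(uv))
    x=cv2.undistortPoints(uv[:,None,:],K,np.array([c['k1'],0,0,0,0.]))[:,0]
    P=np.c_[x,np.ones(len(x))]*np.asarray(d,float).reshape(-1,1)
    return (P-c['t'])@np.array(c['R'])
def ray(n,uv,z):  # intersect with plane z
    c=ctrl.camera_info(n); o=-np.array(c['R']).T@c['t']; p=pts(n,uv,np.ones(len(np.atleast_2d(uv))))
    r=p-o; return o+r*((z-o[2])/r[:,2])[:,None]
def cloud(n,d):
    v,u=np.mgrid[0:420,0:560]; P=pts(n,np.c_[u.ravel(),v.ravel()],d.ravel()).reshape(420,560,3); P[d==0]=np.nan; return P
E
python3 - <<'E'
from h import *
for n in('scene','top'):
    im,d=snap(n); cv2.imwrite(f'pics/{n}0.png',cv2.resize(im[...,::-1],(800,600)))
    c=ctrl.camera_info(n); print(n,-np.array(c['R']).T@c['t'],np.array(c['R']).round(2).tolist(),c['intrinsics'],c['k1'])
print(ctrl.get_obs(),ctrl.grasp_offset)
E
```

```text
scene [-615.39885811  949.83433262  713.12432142] [[-0.6, -0.8, 0.0], [-0.32, 0.23, -0.92], [0.74, -0.55, -0.39]] [[520.57178911   0.         277.55671173]
 [  0.         520.57178911 209.31155766]
 [  0.           0.           1.        ]] -0.11469016473384036
top [ 304.2727687    64.75743276 1557.95273869] [[-0.01, -1.0, -0.01], [-0.99, 0.01, -0.16], [0.16, 0.01, -0.99]] [[468.7587545    0.         280.25254749]
 [  0.         468.7587545  212.13720404]
 [  0.           0.           1.        ]] -0.007298101602078887
{'t': 0.1, 'qpos': array([ 1.22700133e+00,  4.23774753e-01,  1.63059577e+00, -8.92748229e-07,
        1.08861949e+00, -1.90052083e-02]), 'qvel': array([-0.00076175, -0.00109365, -0.00178767, -0.00011247, -0.00057044,
        0.00016987]), 'joint_torque': array([ 1.04774041e-03, -5.45609951e+01, -2.74324393e+01,  6.45945640e-02,
        1.88739836e-02, -3.47449122e-05]), 'ee_pos': array([199.25292266, 591.8572805 , 221.97998211]), 'orientation': array([-5.07897751e-01, -3.10000978e+00,  2.15901623e-03]), 'ft_force': array([-1.03053626, -0.75119787,  0.31822785]), 'moment': array([-0.00536822,  0.04392214,  0.04003303]), 'grasp_force': 0.0, 'width': 87.74780802111935} 18.700000000000003
```

View pics/scene0.png

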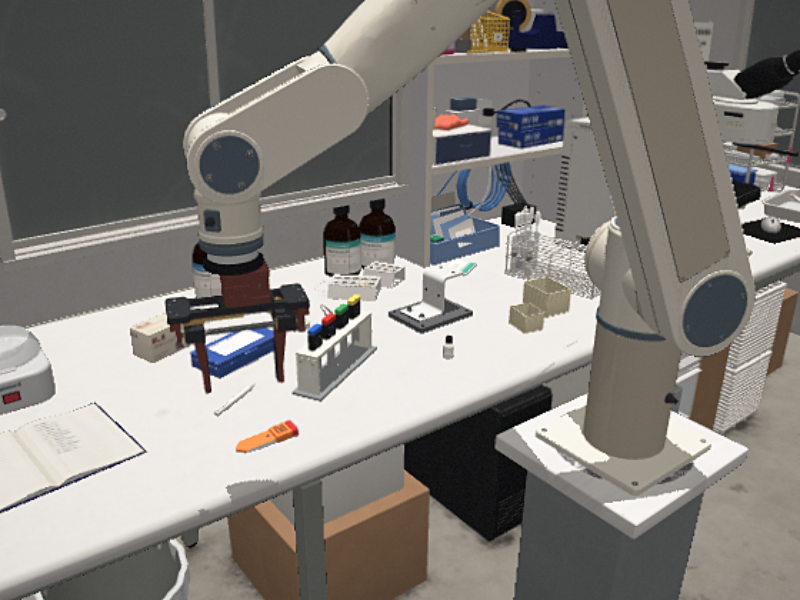

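View pics/top0.png

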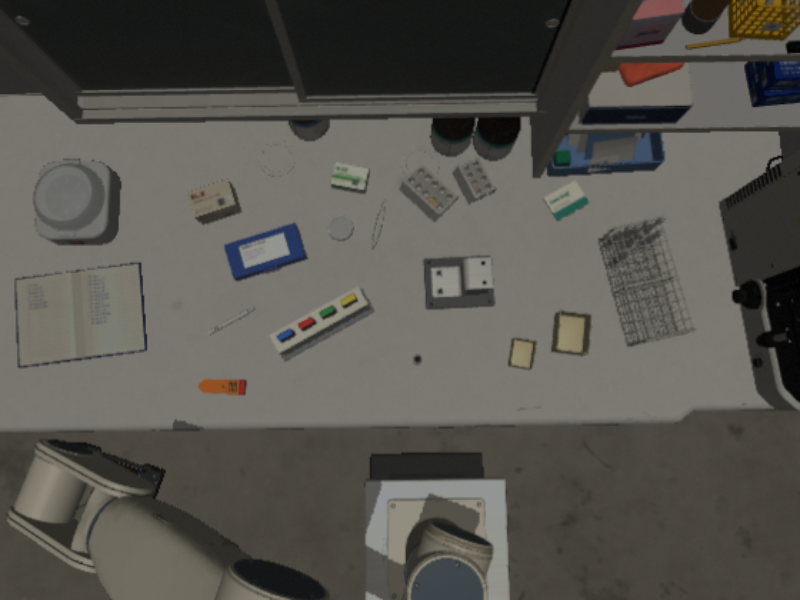

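```bash
python3 - <<'E'
from h import *
im,d=load('top'); a=im[155:275,180:430][...,::-1]
cv2.imwrite('pics/topc.png',cv2.resize(a,None,fx=3.2,fy=3.2,interpolation=cv2.INTER_CUBIC))
P=cloud('top',d)
hsv=cv2.cvtColor(im,cv2.COLOR_RGB2HSV)
R=P[...,2]
reg=np.zeros(R.shape,bool); reg[195:255,185:265]=1
m=reg&(R>115)&(R<140)
for nm,lo,hi in(('blue',105,125),('red',-1,8),('red2',170,181),('green',45,80),('yel',22,34)):
    k=m&(hsv[...,1]>120)&(hsv[...,0]>lo)&(hsv[...,0]<hi)&(hsv[...,2]>60)
    if k.sum()>3: v,u=np.nonzero(k); print(nm,k.sum(),(u.mean(),v.mean()),P[k].mean(0).round(1),ray('top',[u.mean(),v.mean()],130).round(1))
def box(name,k):
    p=P[k][:,:2].astype(np.float32); print(name,k.sum(),cv2.minAreaRect(p),np.median(P[k][:,2]))
box('rackboard',reg&(R>70)&(R<100))
reg=np.zeros(R.shape,bool); reg[172:222,290:350]=1
box('plate',reg&(R>7)&(R<19)); box('topfl',reg&(R>95)&(R<115)); box('flange',reg&(R>16.5)&(R<24))
for n,(a,b,c,e) in dict(small=(230,265,350,380),big=(210,255,380,420)).items():
    reg=np.zeros(R.shape,bool); reg[a:b,c:e]=1
    print(n,np.nanpercentile(P[reg][:,2],[5,50,90,95,99])); box(n,reg&(R>30)); box(n+'all',reg&(R>12))
E
```

```text
blue 41 (np.float64(199.14634146341464), np.float64(234.02439024390245)) [470.  322.4 127.1] [[469.7 321.9 130. ]]
red 47 (np.float64(214.0), np.float64(225.7872340425532)) [494.8 276.8 128. ] [[494.5 276.5 130. ]]
green 33 (np.float64(228.6060606060606), np.float64(217.72727272727272)) [519.1 231.8 128.7] [[518.9 231.7 130. ]]
yel 44 (np.float64(243.3181818181818), np.float64(209.54545454545453)) [544.3 186.5 126.9] [[543.8 186.3 130. ]]
rackboard 774 ((507.1349182128906, 254.1593017578125), (47.60006332397461, 224.56224060058594), 28.675212860107422) 85.93869808930722
plate 932 ((609.0715942382812, -60.21546936035156), (162.53353881835938, 188.7130126953125), 1.9416849613189697) 13.359941748614093
topfl 417 ((602.8547973632812, -99.85798645019531), (71.18956756591797, 62.57545852661133), 2.9713618755340576) 102.79701812067714
flange 344 ((600.6514282226562, -64.21029663085938), (114.6451416015625, 158.0213623046875), 2.1745705604553223) 18.969966053989054
small [-7.49845991 -1.31007473 10.80058955 30.58237453 40.93067691]
small 54 ((430.4237060546875, -204.21035766601562), (52.102237701416016, 64.12149047851562), 78.44490051269531) 38.61941603352152
smallall 103 ((439.9466247558594, -198.84811401367188), (66.18235778808594, 80.9147720336914), 79.01853942871094) 31.01175037507981
big [-7.18571014 -0.99235436 35.49827184 50.63080956 58.62068857]
big 207 ((474.0481262207031, -317.8246154785156), (74.59364318847656, 90.87993621826172), 82.2659683227539) 47.86749149923158
bigall 303 ((474.0481262207031, -317.8246154785156), (74.59364318847656, 90.87993621826172), 82.2659683227539) 39.92822051229896
```

View pics/topc.png

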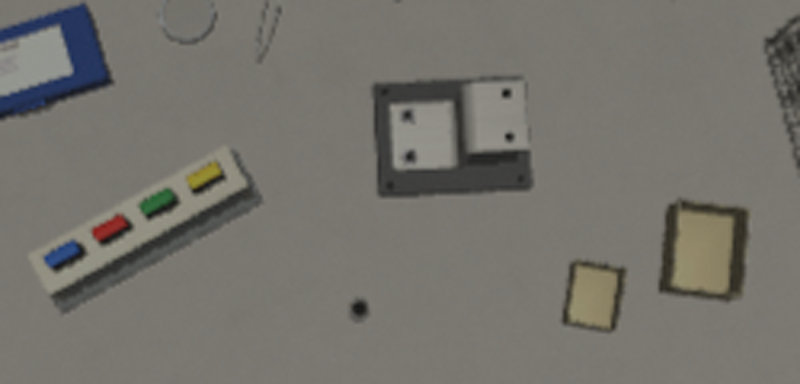

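```bash
python3 - <<'E'
from h import *
im,d=load('top')
c=lambda l:[[180+(u+.5)/3.2-.5,155+(v+.5)/3.2-.5] for u,v in l]
print('plate',ray('top',c([(375,85),(524,78),(531,187),(379,195)]),14).round(1).tolist())
print('foot left edge',ray('top',c([(389,103),(392,169)]),20).round(1).tolist())
print('topflange right',ray('top',c([(526,78),(530,150)]),105).round(1).tolist())
im,d=snap('scene'); P=cloud('scene',d)
c=im[180:240,265:340][...,::-1]; a=cv2.resize(c,None,fx=8,fy=8,interpolation=cv2.INTER_CUBIC); 
b=cv2.resize(im[195:285,200:265][...,::-1],None,fx=5,fy=5,interpolation=cv2.INTER_CUBIC); cv2.imwrite('pics/sc.png',a)
m=np.zeros(d.shape,bool); m[180:240,265:340]=1
k=m&(P[...,2]>38)&(P[...,2]<82)&(abs(P[...,0]-600)<60)&(abs(P[...,1]+65)<25)
p=P[k]; print(len(p),p[:,0].min(),p[:,0].max())
for _ in range(3):
    cf=np.polyfit(p[:,0],p[:,1],1); r=p[:,1]-np.polyval(cf,p[:,0]); p=p[abs(r)<max(2*r.std(),.8)]
print(cf,r.std(),np.polyval(cf,600),len(p))
k=m&(abs(P[...,0]-600)<40)&(P[...,1]<-80)&(P[...,1]>-120)&(P[...,2]>95); print('top z',np.median(P[k][:,2]))
k=m&(abs(P[...,0]-600)<30)&(P[...,1]<-10)&(P[...,1]>-50)&(P[...,2]>8)&(P[...,2]<28); print('foot z',np.median(P[k][:,2]))
E
```

```text
plate [[657.4, 15.5, 14.0], [662.6, -141.6, 14.0], [546.2, -144.8, 14.0], [540.1, 13.6, 14.0]]
foot left edge [[636.5, 1.4, 20.0], [566.3, -0.3, 20.0]]
topflange right [[641.4, -131.4, 105.0], [568.8, -132.8, 105.0]]
183 562.0324697602822 636.7165854245185
[ 2.11589515e-02 -8.20898861e+01] 1.9073025837477906 -69.39451522380494 166
top z 103.28901325480594
foot z 18.901990213420483
```

View pics/sc.png

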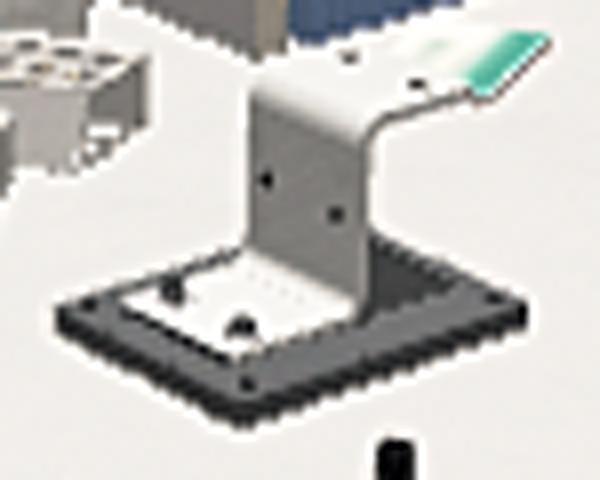

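```bash
cat >> h.py <<'E'
RD=np.array([.4796,-.8775,0]); RP=np.array([.8775,.4796,0]); TH=.026
BX=np.array([np.sin(TH),-np.cos(TH),0]); BY=np.array([np.cos(TH),np.sin(TH),0]); ZB=(-BX+[0,0,1])/2**.5
def frame(z,y,sign=1):
    z=np.array(z,float);z/=np.linalg.norm(z);y=np.array(y,float)*sign;y-=z*(y@z);y/=np.linalg.norm(y)
    return np.c_[np.cross(y,z),y,z]
def plan(T,p,R0=None,p0=None):
    if R0 is None:
        o=ctrl.get_obs(); R0=Ro.from_rotvec(o['orientation']).as_matrix(); p0=o['ee_pos']
    rv=Ro.from_matrix(R0.T@T).as_rotvec(); s=R0.T@(np.array(p)-p0)
    print('row',np.r_[rv/1.5,s/200].round(4).tolist(),'|s|',np.linalg.norm(s).round(1),'ang',np.linalg.norm(rv).round(3))
def best(z,y):
    R0=Ro.from_rotvec(ctrl.get_obs()['orientation']).as_matrix()
    return min((frame(z,y,s) for s in(1,-1)),key=lambda T:np.linalg.norm(Ro.from_matrix(R0.T@T).as_rotvec()))
def st():
    o=ctrl.get_obs(); print('t',round(o['t'],2),'p',o['ee_pos'].round(1),'f',o['ft_force'].round(2),'m',o['moment'].round(2),'w',round(o['width'],1),'q',o['qpos'].round(2)); print(Ro.from_rotvec(o['orientation']).as_matrix().round(3).tolist())
E
python3 - <<'E'
from h import *
st(); plan(best([0,0,-1],RP),[469.6,322.2,170])
E
```

```text
t 0.15 p [199.3 591.9 222.1] f [ 0.4   0.23 -0.49] m [-0.08  0.02 -0.08] w 87.6 q [ 1.23  0.42  1.63 -0.    1.09 -0.02]
[[-0.948, 0.319, -0.0], [0.319, 0.948, -0.001], [0.0, -0.001, -1.0]]
row [-0.0007, 0.0003, 0.4972, -1.7113, -0.8466, 0.2614] |s| 385.4 ang 0.746
```

servo_tool(
  rows=[
    [0,0,0.25,-0.31,-0.15,0.05,50],
    [0,0,0.497,-0.6,-0.3,0.1,50],
    [0,0,0.497,-0.9,-0.45,0.13,50],
    [0,0,0.497,-0.9,-0.45,0.13,50],
    [0,0,0.497,-0.9,-0.45,0.13,50],
  ],
)

```text
t: 0.78
ee_pos: [342.0, 448.6, 196.4]
orientation: [-1.603, -2.702, 0.001]
ft_force: [0.8, -0.4, -0.3]
width: 50.3
grasp_force: 0.0
```

```bash
python3 - <<'E'
from h import *
st(); plan(best([0,0,-1],RP),[469.6,322.2,170])
E
```

```text
t 0.78 p [342.  448.6 196.4] f [ 0.82 -0.43 -0.32] m [-0.08  0.05 -0.06] w 50.3 q [0.9  0.37 1.79 0.   0.99 0.4 ]
[[-0.479, 0.878, -0.0], [0.878, 0.479, -0.001], [-0.0, -0.001, -1.0]]
row [-0.0005, 0.0002, -0.0003, -0.8604, 0.2574, 0.1321] |s| 181.5 ang 0.001
```

Quick and accurate. Move above the blue leaf.

servo_tool(
  rows=[
    [0,0,0,-0.3,0.09,0.04,50],
    [0,0,0,-0.6,0.18,0.08,50],
    [0,0,0,-0.86,0.257,0.13,50],
    [0,0,0,-0.86,0.257,0.13,50],
    [0,0,0,-0.86,0.257,0.13,50],
  ],
)

```text
t: 1.4
ee_pos: [468.3, 324.3, 170.7]
orientation: [-1.598, -2.704, 0.0]
ft_force: [0.6, -0.1, 0.1]
width: 49.8
grasp_force: 0.0
```

```bash
python3 - <<'E'
from h import *
st(); plan(best([0,0,-1],RP),[469.6,322.2,95])
im,d=snap('scene')
cv2.imwrite('pics/g1.png',cv2.resize(im[160:285,190:290][...,::-1],None,fx=4.8,fy=4.8,interpolation=cv2.INTER_CUBIC))
E
```

```text
t 1.4 p [468.3 324.3 170.7] f [ 0.63 -0.08  0.12] m [-0.03  0.03  0.07] w 49.8 q [0.58 0.41 1.79 0.   0.94 0.08]
[[-0.482, 0.876, -0.0], [0.876, 0.482, 0.0], [0.0, -0.0, -1.0]]
row [-0.0002, -0.0003, 0.0019, -0.0126, 0.0008, 0.3783] |s| 75.7 ang 0.003
```

View pics/g1.png

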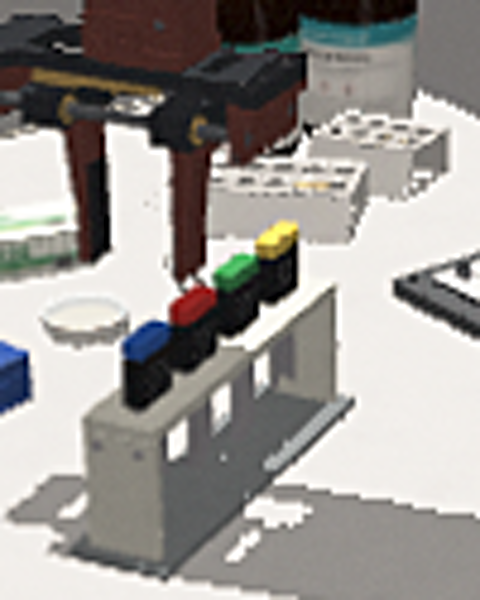

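servo_tool(
  rows=[
    [0,0,0.002,-0.012,0,0.2,50],
    [0,0,0.002,-0.012,0,0.375,50],
    [0,0,0.002,-0.012,0,0.375,50],
    [0,0,0.002,-0.012,0,0.375,6],
    [0,0,0.002,-0.012,0,0.375,6],
    [0,0,0.002,-0.012,0,0.375,6],
    [0,0,0.002,-0.012,0,0.375,6],
    [0,0,0.002,-0.012,0,0.375,6],
  ],
)

```text
t: 2.45
ee_pos: [470.4, 321.4, 96.3]
orientation: [1.606, 2.699, 0.001]
ft_force: [-1.4, 0.9, 4.6]
width: 13.8
grasp_force: 30.0
```

```bash
python3 - <<'E'
from h import *
st()
E
```

```text
t 2.45 p [470.4 321.4  96.3] f [-1.35  0.86  4.58] m [-0.06  0.14  0.  ] w 13.8 q [0.58 0.52 1.83 0.   0.79 0.08]
[[-0.477, 0.879, 0.001], [0.879, 0.477, 0.001], [0.0, 0.001, -1.0]]
```

```bash
cat >> h.py <<'E'
TB=np.array([602-.026*14,-68.5-14,91]); FB=np.array([602+.2,-68.5+8,28])
E
python3 - <<'E'
from h import *
T=best(-ZB,BY); o=ctrl.get_obs(); R0=Ro.from_rotvec(o['orientation']).as_matrix(); p0=o['ee_pos']
g=TB+ZB*(68.3+45); print(g); p1=p0+[0,0,145]
plan(R0,p1); plan(T,g,R0,p1); plan(T,g+[-50,150,60],R0,p1)
E
```

```text
[599.55323952  -2.4118791  171.11519831]
row [0.0, 0.0, 0.0, 0.0001, 0.0007, -0.725] |s| 145.0 ang 0.0
row [0.1239, -0.5139, 0.2975, -1.731, -0.2054, 0.3506] |s| 355.6 ang 0.91
row [0.1239, -0.5139, 0.2975, -0.9526, -0.0671, 0.0508] |s| 191.3 ang 0.91
```

servo_tool(
  rows=[
    [0,0,0,0,0,-0.2,6],
    [0,0,0,0,0,-0.45,6],
    [0,0,0,0,0,-0.73,6],
    [0,0,0,0,0,-0.73,6],
  ],
)

```text
t: 2.95
ee_pos: [472.3, 322.6, 246.2]
orientation: [1.605, 2.697, 0.012]
ft_force: [0.4, 1.0, -0.9]
width: 13.9
grasp_force: 30.0
```

servo_tool(
  rows=[
    [0.03,-0.12,0.07,-0.24,-0.02,0.01,6],
    [0.06,-0.25,0.15,-0.48,-0.03,0.03,6],
    [0.09,-0.38,0.22,-0.72,-0.05,0.04,6],
    [0.124,-0.514,0.297,-0.95,-0.067,0.05,6],
    [0.124,-0.514,0.297,-0.95,-0.067,0.05,6],
    [0.124,-0.514,0.297,-0.95,-0.067,0.05,6],
    [0.124,-0.514,0.297,-0.95,-0.067,0.05,6],
  ],
)

```text
t: 3.82
ee_pos: [548.6, 147.9, 230.9]
orientation: [1.732, 1.785, -0.719]
ft_force: [0.2, 0.1, -0.8]
width: 13.8
grasp_force: 30.0
```

```bash
python3 - <<'E'
from h import *
st(); plan(best(-ZB,BY),TB+ZB*(68.3+40))
E
```

```text
t 3.83 p [548.6 147.9 230.9] f [ 0.23  0.07 -0.77] m [0.42 0.02 0.  ] w 13.8 q [ 0.58  0.56  1.61 -0.65  1.47  0.78]
[[-0.023, 1.0, 0.018], [0.708, 0.029, -0.706], [-0.706, -0.003, -0.708]]
row [-0.0002, -0.0008, 0.0029, -0.3265, 0.2341, 0.772] |s| 174.1 ang 0.004
```

servo_tool(
  rows=[
    [0,0,0,-0.12,0.08,0.2,6],
    [0,0,0,-0.25,0.16,0.45,6],
    [0,0,0.003,-0.326,0.234,0.65,6],
    [0,0,0.003,-0.326,0.234,0.772,6],
    [0,0,0.003,-0.326,0.234,0.772,6],
    [0,0,0.003,-0.326,0.234,0.772,6],
    [0,0,0.003,-0.326,0.234,0.772,6],
  ],
)

```text
t: 4.7
ee_pos: [600.4, -5.0, 169.7]
orientation: [1.735, 1.777, -0.715]
ft_force: [0.4, 0.6, -0.3]
width: 13.9
grasp_force: 30.0
```

```bash
python3 - <<'E'
from h import *
st(); plan(best(-ZB,BY),TB+ZB*(68.3))
im,d=snap('scene')
cv2.imwrite('pics/g2.png',cv2.resize(im[130:245,255:355][...,::-1],None,fx=5.2,fy=5.2,interpolation=cv2.INTER_CUBIC))
E
```

```text
t 4.7 p [600.4  -5.  169.7] f [ 0.38  0.55 -0.26] m [0.37 0.02 0.02] w 13.9 q [ 0.33  0.61  1.69 -0.8   1.24  0.73]
[[-0.015, 1.0, 0.02], [0.707, 0.025, -0.707], [-0.707, 0.004, -0.707]]
row [0.0014, -0.0002, -0.0022, 0.0043, -0.0043, 0.2108] |s| 42.2 ang 0.004
```

View pics/g2.png

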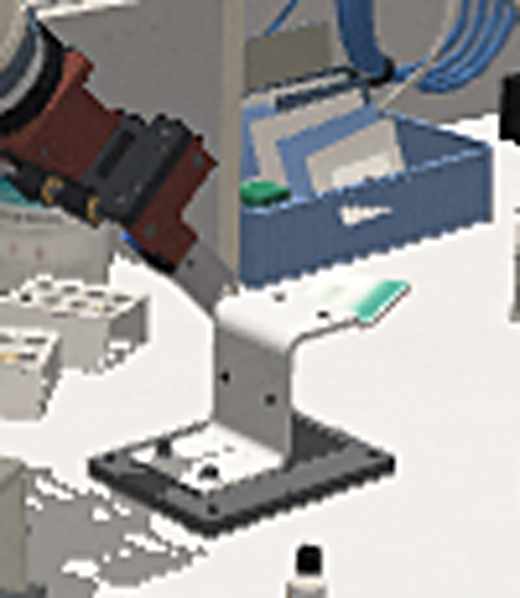

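servo_tool(
  rows=[
    [0,0,0,0.004,-0.004,0.1,6],
    [0,0,0,0.004,-0.004,0.18,6],
    [0,0,0,0.004,-0.004,0.18,6],
    [0,0,0,0.004,-0.004,0.18,6],
  ],
)

```text
t: 5.25
ee_pos: [599.6, -31.3, 142.4]
orientation: [1.736, 1.776, -0.719]
ft_force: [0.7, 0.1, -1.0]
width: 14.0
grasp_force: 30.0
```

servo_tool(
  rows=[
    [0,0,0,0,0,0.01,6],
    [0,0,0,0,0,0.01,6],
  ],
)

```text
t: 5.5
ee_pos: [599.8, -32.4, 141.4]
orientation: [1.736, 1.776, -0.717]
ft_force: [-0.1, -0.5, 0.2]
width: 14.0
grasp_force: 30.0
```

servo_tool(
  rows=[
    [0,0,0,0,0,0.007,6],
    [0,0,0,0,0,0.007,6],
  ],
)

```text
t: 5.75
ee_pos: [599.8, -33.4, 140.3]
orientation: [1.736, 1.776, -0.718]
ft_force: [0.0, 0.1, -1.3]
width: 14.2
grasp_force: 30.0
```

```bash
python3 - <<'E'
from h import *
st(); plan(best(-ZB,BY),TB+ZB*(68.3))
E
```

```text
t 5.75 p [599.8 -33.4 140.3] f [ 0.    0.07 -1.32] m [0.41 0.07 0.04] w 14.2 q [ 0.28  0.65  1.72 -0.83  1.18  0.76]
[[-0.015, 1.0, 0.018], [0.706, 0.024, -0.707], [-0.708, 0.002, -0.707]]
row [-0.0, 0.0005, -0.0021, 0.0009, 0.0028, 0.0064] |s| 1.4 ang 0.003
```

servo_tool(
  rows=[
    [0,0,0,0,0,0.005,6],
    [0,0,0,0,0,0.005,6],
  ],
)

```text
t: 6.0
ee_pos: [600.1, -34.1, 140.1]
orientation: [1.735, 1.775, -0.717]
ft_force: [-0.8, 1.9, 4.0]
width: 13.8
grasp_force: 30.0
```

servo_tool(
  rows=[
    [0,0,0,0,0,0.004,6],
    [0,0,0,0,0,0.004,6],
  ],
)

```text
t: 6.25
ee_pos: [600.3, -34.5, 140.0]
orientation: [1.735, 1.775, -0.717]
ft_force: [-0.5, 3.7, 8.6]
width: 13.7
grasp_force: 30.0
```

servo_tool(
  rows=[
    [0,0,0,0,0,0.003,6],
    [0,0,0,0,0,0.003,6],
  ],
)

```text
t: 6.5
ee_pos: [600.5, -34.8, 139.9]
orientation: [1.735, 1.775, -0.716]
ft_force: [-1.5, 5.7, 10.7]
width: 13.9
grasp_force: 30.0
```

servo_tool(
  rows=[
    [0,0,0,-0.003,0,-0.002,6],
    [0,0,0,-0.003,0,-0.002,6],
  ],
)

```text
t: 6.75
ee_pos: [600.4, -34.9, 140.0]
orientation: [1.735, 1.775, -0.716]
ft_force: [-0.8, 4.0, 6.0]
width: 13.8
grasp_force: 30.0
```

servo_tool(
  rows=[
    [0,0,0,-0.003,0,0,6],
    [0,0,0,-0.003,0,0,6],
  ],
)

```text
t: 7.0
ee_pos: [600.3, -35.5, 140.1]
orientation: [1.735, 1.776, -0.716]
ft_force: [-0.1, 4.4, 5.0]
width: 13.8
grasp_force: 30.0
```

```bash
python3 - <<'E'
from h import *
st(); o=ctrl.get_obs(); R=Ro.from_rotvec(o['orientation']).as_matrix(); print(o['ee_pos']+68.3*R[:,2])
E
```

```text
t 7.0 p [600.3 -35.5 140.1] f [-0.06  4.42  4.99] m [-0.09 -0.03  0.09] w 13.8 q [ 0.28  0.65  1.72 -0.84  1.18  0.76]
[[-0.015, 1.0, 0.019], [0.707, 0.024, -0.707], [-0.708, 0.003, -0.707]]
[601.67048338 -83.79526857  91.83182173]
```

servo_tool(
  rows=[
    [0,0,0,-0.001,0,0.003,6],
    [0,0,0,-0.001,0,0.003,6],
    [0,0,0,-0.001,0,0.003,6],
    [0,0,0,-0.001,0,0.003,6],
  ],
)

```text
t: 7.5
ee_pos: [600.4, -35.7, 140.1]
orientation: [1.736, 1.776, -0.716]
ft_force: [-0.5, 6.1, 7.9]
width: 13.8
grasp_force: 30.0
```

servo_tool(
  rows=[
    [0,0,0,-0.005,0,0,6],
    [0,0,0,-0.005,0,0,6],
  ],
)

```text
t: 7.75
ee_pos: [600.4, -35.9, 140.3]
orientation: [1.736, 1.777, -0.715]
ft_force: [-0.1, 8.2, 6.8]
width: 14.0
grasp_force: 30.0
```

servo_tool(
  rows=[
    [0,0,0,-0.005,0,0,6],
    [0,0,0,-0.005,0,0,6],
  ],
)

```text
t: 8.0
ee_pos: [600.4, -36.2, 140.5]
orientation: [1.737, 1.778, -0.714]
ft_force: [-0.6, 10.5, 4.4]
width: 14.0
grasp_force: 30.0
```

servo_tool(
  rows=[
    [0,0,0,0.006,0,0,6],
    [0,0,0,0.006,0,0,6],
    [0,0,0,0.006,0,0,6],
    [0,0,0,0.006,0,0,6],
    [0,0,0,0.006,0,0,6],
    [0,0,0,0.006,0,0,6],
  ],
)

```text
t: 8.75
ee_pos: [600.4, -35.9, 140.3]
orientation: [1.736, 1.776, -0.715]
ft_force: [-0.8, 7.5, 6.5]
width: 13.7
grasp_force: 30.0
```

```bash
python3 - <<'E'
from h import *
st(); o=ctrl.get_obs(); R=Ro.from_rotvec(o['orientation']).as_matrix(); print(o['ee_pos']+68.3*R[:,2]+1.1*R[:,0])
im,d=snap('scene')
cv2.imwrite('pics/g3.png',cv2.resize(im[150:230,275:345][...,::-1],None,fx=7,fy=7,interpolation=cv2.INTER_CUBIC))
E
```

```text
t 8.75 p [600.4 -35.9 140.3] f [-0.82  7.55  6.52] m [ 0.39  0.17 -0.07] w 13.7 q [ 0.28  0.65  1.72 -0.84  1.18  0.76]
[[-0.015, 1.0, 0.02], [0.707, 0.024, -0.707], [-0.707, 0.003, -0.707]]
[601.73426025 -83.39014477  91.21316011]
```

View pics/g3.png

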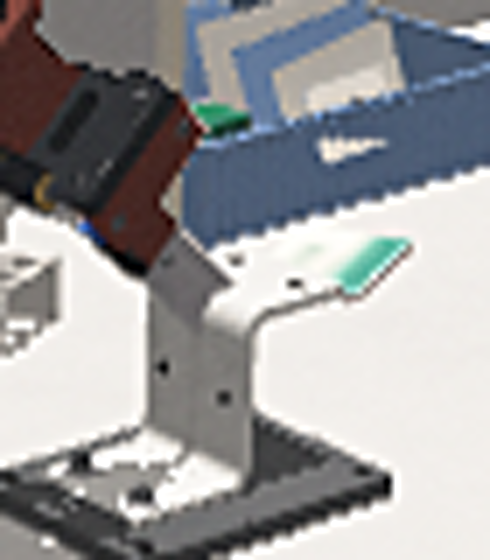

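servo_tool(
  rows=[
    [0,0,0,0,0,-0.05,6],
    [0,0,0,0,0,-0.3,6],
    [0,0,0,-0.15,0,-0.45,6],
    [0,0,0,-0.35,0,-0.5,6],
    [0,0,0,-0.35,0,-0.5,6],
    [0,0,0,-0.35,0,-0.5,6],
  ],
)

```text
t: 9.55
ee_pos: [598.3, -15.6, 259.0]
orientation: [1.737, 1.777, -0.719]
ft_force: [0.3, 0.0, -0.5]
width: 13.9
grasp_force: 30.0
```

```bash
cat >> h.py <<'E'
BINX=np.array([np.cos(.1134),-np.sin(.1134),0]); BIN=np.array([474,-318,0.])
def binpose(off,tilt,tcp,z):  # tcp = tip-to-TCP distance, z = tip height
    lz=np.array([0,0,1])+tilt*BINX; lz/=np.linalg.norm(lz)
    return best(-lz,BINX), BIN+off*BINX+[0,0,z]+tcp*lz
E
python3 - <<'E'
from h import *
c=lambda l:[[180+(u+.5)/3.2-.5,155+(v+.5)/3.2-.5] for u,v in l]
r=ray('top',c([(680,202),(747,208),(740,299),(660,292)]),60); print(r.round(1).tolist(),r.mean(0),np.linalg.norm(np.diff(r,axis=0),axis=1))
st(); T,p=binpose(30,.1,64.3,4); o=ctrl.get_obs();p0=o['ee_pos']; R0=Ro.from_rotvec(o['orientation']).as_matrix()
print(p,p0); T2,_=binpose(30,0,64,4); m=np.array([530,-200,240]); plan(T2,m)
E
```

```text
[[521.5, -288.1, 60.0], [514.4, -355.2, 60.0], [422.9, -342.9, 60.0], [431.0, -263.5, 60.0]] [ 472.43638205 -312.43571984   60.        ] [67.48612848 92.37415029 79.81414495]
t 9.55 p [598.3 -15.6 259. ] f [ 0.34  0.04 -0.54] m [0.4  0.08 0.03] w 13.9 q [ 0.31  0.49  1.66 -0.77  1.35  0.61]
[[-0.016, 1.0, 0.017], [0.707, 0.023, -0.707], [-0.707, 0.0, -0.707]]
[ 510.16430812 -322.1187026    67.98089133] [598.32507121 -15.56371185 259.01342377]
row [0.036, 0.523, 0.0861, -0.579, -0.3628, 0.7136] |s| 197.6 ang 0.797
```

servo_tool(
  rows=[
    [0.01,0.13,0.02,-0.14,-0.09,0.18,6],
    [0.02,0.26,0.04,-0.29,-0.18,0.36,6],
    [0.03,0.39,0.06,-0.43,-0.27,0.54,6],
    [0.036,0.523,0.086,-0.58,-0.36,0.71,6],
    [0.036,0.523,0.086,-0.58,-0.36,0.71,6],
    [0.036,0.523,0.086,-0.58,-0.36,0.71,6],
  ],
)

```text
t: 10.3
ee_pos: [530.2, -201.0, 240.0]
orientation: [-2.346, -2.087, 0.001]
ft_force: [0.4, -0.6, 0.0]
width: 14.1
grasp_force: 30.0
```

```bash
sed -i 's/BIN=np.array(\[474,-318/BIN=np.array([473.5,-316/' h.py; python3 - <<'E'
from h import *
st(); T,p=binpose(29,.1,64.3,4); plan(T,p+[0,0,85]); print(p)
E
```

```text
t 10.3 p [ 530.2 -201.   240. ] f [ 0.36 -0.58  0.03] m [-0.04  0.09 -0.01] w 14.1 q [-0.38  0.32  1.74  0.    1.08 -0.27]
[[0.116, 0.993, -0.002], [0.993, -0.116, 0.001], [0.001, -0.002, -1.0]]
row [0.0653, -0.0005, -0.002, -0.6036, -0.0369, 0.4346] |s| 148.9 ang 0.098
[ 508.67073101 -320.00554548   67.98089133]
```

servo_tool(
  rows=[
    [0.02,0,0,-0.3,-0.02,0.1,6],
    [0.065,0,0,-0.604,-0.037,0.3,6],
    [0.065,0,0,-0.604,-0.037,0.435,6],
    [0.065,0,0,-0.604,-0.037,0.435,6],
    [0.065,0,0,-0.604,-0.037,0.435,6],
  ],
)

```text
t: 10.92
ee_pos: [511.5, -317.2, 155.1]
orientation: [-2.286, -2.047, 0.099]
ft_force: [-0.8, -0.2, 0.0]
width: 14.0
grasp_force: 30.0
```

```bash
python3 - <<'E'
from h import *
st(); T,p=binpose(29,.1,64.3,4); plan(T,p)
im,d=snap('scene')
cv2.imwrite('pics/g4.png',cv2.resize(im[140:250,320:430][...,::-1],None,fx=5,fy=5,interpolation=cv2.INTER_CUBIC))
E
```

```text
t 10.93 p [ 511.5 -317.2  155.1] f [-0.8  -0.22  0.04] m [0.01 0.04 0.02] w 14.0 q [-0.55  0.51  1.67 -0.05  1.05 -0.42]
[[0.11, 0.989, -0.096], [0.994, -0.109, 0.01], [-0.0, -0.096, -0.995]]
row [0.0022, 0.0004, 0.0022, -0.0156, 0.0294, 0.4348] |s| 87.2 ang 0.005
```

View pics/g4.png

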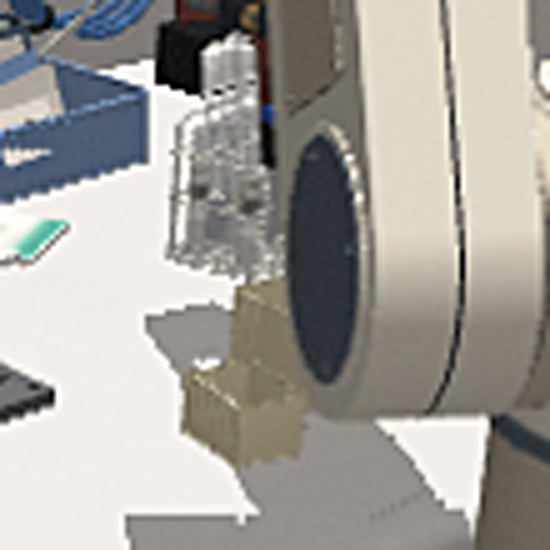

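servo_tool(
  rows=[
    [0,0,0,-0.016,0.012,0.1,6],
    [0,0,0,-0.016,0.012,0.25,6],
    [0,0,0,-0.016,0.012,0.33,6],
    [0,0,0,-0.016,0.012,0.33,6],
  ],
)

```text
t: 11.48
ee_pos: [505.6, -321.0, 87.6]
orientation: [-2.286, -2.043, 0.099]
ft_force: [-0.6, -0.2, -0.1]
width: 13.8
grasp_force: 30.0
```

```bash
python3 - <<'E'
from h import *
st(); T,p=binpose(26,.1,64.3,4); plan(T,p)
im,d=snap('top')
cv2.imwrite('pics/g5.png',cv2.resize(im[190:270,340:440][...,::-1],None,fx=6,fy=6,interpolation=cv2.INTER_CUBIC))
E
```

```text
t 11.47 p [ 505.6 -321.    87.6] f [-0.56 -0.17 -0.07] m [-0.13  0.01  0.01] w 13.8 q [-0.56  0.6   1.7  -0.05  0.93 -0.42]
[[0.112, 0.989, -0.097], [0.994, -0.112, 0.012], [0.001, -0.098, -0.995]]
row [0.001, -0.0005, 0.0007, 0.0068, 0.0093, 0.0979] |s| 19.7 ang 0.002
```

servo_tool(
  rows=[
    [0,0,0,0,0.005,0.05,6],
    [0,0,0,0,0.005,0.095,6],
    [0,0,0,0,0.005,0.095,6],
  ],
)

```text
t: 11.9
ee_pos: [505.0, -321.3, 69.1]
orientation: [-2.288, -2.043, 0.099]
ft_force: [-1.2, -0.4, -1.2]
width: 14.0
grasp_force: 30.0
```

servo_tool(
  rows=[
    [0,0,0,0,0,0.008,6],
    [0,0,0,0,0,0.008,6],
    [0,0,0,0,0,0.008,32],
    [0,0,0,0,0,0.008,32],
    [0,0,0,0,0,0.008,32],
    [0,0,0,0,0,0.008,32],
    [0,0,0,0,0,-0.1,32],
    [0,0,0,0,0,-0.4,32],
    [0,0,0,0,0,-0.7,32],
    [0,0,0,0,0,-0.7,32],
  ],
)

```text
t: 13.15
ee_pos: [521.9, -324.8, 214.6]
orientation: [-2.296, -2.051, 0.094]
ft_force: [1.1, -0.3, -0.3]
width: 32.1
grasp_force: 0.0
```

```bash
python3 - <<'E'
from h import *
st(); im,d=snap('top'); P=cloud('top',d)
hsv=cv2.cvtColor(im,cv2.COLOR_RGB2HSV)
m=np.zeros(d.shape,bool); m[190:270,360:440]=1
k=m&(hsv[...,0]>105)&(hsv[...,0]<125)&(hsv[...,1]>120); print(k.sum(),np.median(P[k],0) if k.any() else '')
p=P[m&(P[...,2]>64)]; print(len(p), np.c_[p.min(0),p.max(0)] if len(p) else '')
plan(best([0,0,-1],RP),[494.5,276.5,175])
E
```

```text
t 13.15 p [ 521.9 -324.8  214.6] f [ 1.07 -0.34 -0.33] m [-0.06  0.04  0.02] w 32.1 q [-0.56  0.45  1.61 -0.04  1.16 -0.42]
[[0.112, 0.99, -0.087], [0.994, -0.112, 0.005], [-0.004, -0.087, -0.996]]
17 [ 518.49626881 -310.88240064   94.71172111]
3091 [[ 331.48027491  563.12173499]
 [-333.43323554 -121.77153968]
 [  64.62713702  780.06860447]]
row [-0.0595, -0.0172, -0.4082, 2.9683, -0.4465, 0.218] |s| 601.9 ang 0.619
```

servo_tool(
  rows=[
    [0,0,-0.06,0.25,-0.03,0,50],
    [-0.02,0,-0.12,0.5,-0.07,0,50],
    [-0.04,-0.01,-0.2,0.75,-0.11,0,50],
    [-0.06,-0.017,-0.25,1,-0.15,0,50],
  ],
)

```text
t: 13.7
ee_pos: [510.1, -119.2, 210.2]
orientation: [-1.907, -2.495, 0.015]
ft_force: [1.2, -0.4, 0.7]
width: 49.8
grasp_force: 0.0
```

servo_tool(
  rows=[
    [0,0,-0.06,0.3,-0.06,0,50],
    [0,0,-0.1,0.6,-0.12,0,50],
    [0,0,-0.15,0.9,-0.18,0,50],
    [0,0,-0.16,1,-0.2,0,50],
    [0,0,-0.16,1,-0.2,0,50],
  ],
)

```text
t: 14.32
ee_pos: [419.4, 62.6, 209.7]
orientation: [-1.594, -2.705, 0.017]
ft_force: [0.3, -1.6, 0.5]
width: 49.9
grasp_force: 0.0
```

```bash
python3 - <<'E'
from h import *
st(); plan(best([0,0,-1],RP),[494.3,276.7,175])
im,d=snap('top')
cv2.imwrite('pics/g6.png',cv2.resize(im[210:270,370:430][...,::-1],None,fx=8,fy=8,interpolation=cv2.INTER_CUBIC))
E
```

```text
t 14.32 p [419.4  62.6 209.7] f [ 0.27 -1.56  0.55] m [-0.03  0.02  0.01] w 49.9 q [ 0.13  0.15  2.06 -0.01  0.94 -0.37]
[[-0.484, 0.875, -0.007], [0.875, 0.484, -0.008], [-0.004, -0.01, -1.0]]
row [-0.0068, 0.0026, 0.0037, 0.7558, 0.8482, 0.1621] |s| 229.5 ang 0.012
```

View pics/g6.png

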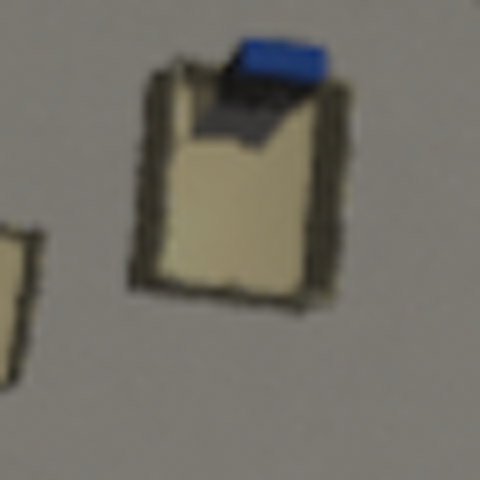

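servo_tool(
  rows=[
    [0,0,0,0.2,0.22,0,50],
    [0,0,0,0.4,0.44,0,50],
    [-0.007,0.003,0.004,0.6,0.66,0.05,50],
    [-0.007,0.003,0.004,0.756,0.848,0.16,50],
    [-0.007,0.003,0.004,0.756,0.848,0.16,50],
    [-0.007,0.003,0.004,0.756,0.848,0.16,50],
  ],
)

```text
t: 15.12
ee_pos: [496.5, 274.3, 176.1]
orientation: [1.608, 2.698, 0.0]
ft_force: [-0.3, 0.6, 0.1]
width: 50.2
grasp_force: 0.0
```

```bash
python3 - <<'E'
from h import *
st(); plan(best([0,0,-1],RP),[494.3,276.7,96])
E
```

```text
t 15.12 p [496.5 274.3 176.1] f [-0.26  0.6   0.1 ] m [ 0.02  0.06 -0.02] w 50.2 q [ 0.48  0.4   1.8  -0.    0.95 -0.01]
[[-0.476, 0.879, 0.001], [0.879, 0.476, -0.0], [-0.001, 0.001, -1.0]]
row [0.0005, 0.0005, -0.0027, 0.0164, -0.0044, 0.4003] |s| 80.1 ang 0.004
```

servo_tool(
  rows=[
    [0,0,-0.003,0.016,-0.004,0.2,50],
    [0,0,-0.003,0.016,-0.004,0.4,50],
    [0,0,-0.003,0.016,-0.004,0.4,50],
    [0,0,-0.003,0.016,-0.004,0.4,6],
    [0,0,-0.003,0.016,-0.004,0.4,6],
    [0,0,-0.003,0.016,-0.004,0.4,6],
    [0,0,-0.003,0.016,-0.004,0.4,6],
    [0,0,-0.003,0.016,-0.004,0.4,6],
  ],
)

```text
t: 16.12
ee_pos: [494.9, 278.5, 97.7]
orientation: [1.599, 2.701, 0.005]
ft_force: [-0.3, -0.3, 6.5]
width: 14.0
grasp_force: 30.0
```

servo_tool(
  rows=[
    [0,0,0,0,0,-0.2,6],
    [0,0,0,0,0,-0.45,6],
    [0,0,0,0,0,-0.73,6],
    [0,0,0,0,0,-0.73,6],
  ],
)

```text
t: 16.62
ee_pos: [496.5, 279.5, 247.5]
orientation: [1.597, 2.698, 0.015]
ft_force: [-0.7, -0.3, -1.6]
width: 13.7
grasp_force: 30.0
```

```bash
python3 - <<'E'
from h import *
st(); plan(best(-ZB,BY),[560,120,220])
E
```

```text
t 16.62 p [496.5 279.5 247.5] f [-0.69 -0.25 -1.59] m [-0.03  0.03  0.01] w 13.7 q [ 0.49  0.31  1.74 -0.    1.08 -0.01]
[[-0.481, 0.877, 0.01], [0.877, 0.481, 0.005], [-0.0, 0.012, -1.0]]
row [0.1318, -0.515, 0.2976, -0.8516, -0.1068, 0.1366] |s| 173.8 ang 0.914
```

servo_tool(
  rows=[
    [0.03,-0.12,0.07,-0.2,-0.02,0.03,6],
    [0.06,-0.25,0.15,-0.4,-0.05,0.06,6],
    [0.1,-0.38,0.22,-0.65,-0.08,0.1,6],
    [0.132,-0.515,0.298,-0.85,-0.107,0.137,6],
    [0.132,-0.515,0.298,-0.85,-0.107,0.137,6],
    [0.132,-0.515,0.298,-0.85,-0.107,0.137,6],
    [0.132,-0.515,0.298,-0.85,-0.107,0.137,6],
  ],
)

```text
t: 17.5
ee_pos: [556.9, 118.9, 214.9]
orientation: [1.731, 1.786, -0.729]
ft_force: [-0.9, -0.6, -0.6]
width: 14.0
grasp_force: 30.0
```

```bash
cat >> h.py <<'E'
FB=np.array([602,-61.2,28])
def foot(off,d=-1.3):
    T=best(-ZB,BY); plan(T,FB+ZB*(69.7+off)-d*T[:,0])
E
python3 - <<'E'
from h import *
st(); foot(40)
E
```

```text
t 17.5 p [556.9 118.9 214.9] f [-0.86 -0.6  -0.58] m [0.39 0.11 0.  ] w 14.0 q [ 0.53  0.57  1.64 -0.67  1.43  0.77]
[[-0.026, 1.0, 0.012], [0.705, 0.027, -0.708], [-0.708, -0.01, -0.706]]
row [-0.004, 0.0012, 0.0052, 0.0263, 0.2068, 0.7516] |s| 156.0 ang 0.01
```

servo_tool(
  rows=[
    [0,0,0,0.02,0.1,0.2,6],
    [-0.004,0.001,0.005,0.026,0.207,0.45,6],
    [-0.004,0.001,0.005,0.026,0.207,0.65,6],
    [-0.004,0.001,0.005,0.026,0.207,0.75,6],
    [-0.004,0.001,0.005,0.026,0.207,0.75,6],
    [-0.004,0.001,0.005,0.026,0.207,0.75,6],
  ],
)

```text
t: 18.25
ee_pos: [601.2, 18.0, 107.3]
orientation: [1.734, 1.775, -0.716]
ft_force: [1.0, 0.1, -1.2]
width: 13.5
grasp_force: 30.0
```

```bash
python3 - <<'E'
from h import *
st(); foot(0)
E
```

```text
t 18.25 p [601.2  18.  107.3] f [ 1.01  0.06 -1.23] m [0.42 0.07 0.04] w 13.5 q [ 0.36  0.72  1.68 -0.8   1.2   0.82]
[[-0.015, 1.0, 0.02], [0.706, 0.025, -0.708], [-0.708, 0.004, -0.706]]
row [0.0014, 0.0009, -0.0024, 0.007, -0.007, 0.2117] |s| 42.4 ang 0.004
```

servo_tool(
  rows=[
    [0,0,0,0.007,-0.007,0.1,6],
    [0,0,0,0.007,-0.007,0.185,6],
    [0,0,0,0.007,-0.007,0.185,6],
    [0,0,0,0.007,-0.007,0.185,6],
  ],
)

```text
t: 18.75
ee_pos: [599.7, -8.4, 78.7]
orientation: [1.734, 1.775, -0.719]
ft_force: [-0.7, -0.7, -0.2]
width: 14.1
grasp_force: 30.0
```

servo_tool(
  rows=[
    [0,0,0,0,0,0.01,6],
    [0,0,0,0,0,0.01,6],
  ],
)

```text
t: 19.0
ee_pos: [599.8, -9.6, 77.6]
orientation: [1.734, 1.775, -0.719]
ft_force: [0.7, 0.2, -1.3]
width: 13.6
grasp_force: 30.0
```

servo_tool(
  rows=[
    [0,0,0,0,0,0.007,6],
    [0,0,0,0,0,0.007,6],
  ],
)

```text
t: 19.25
ee_pos: [599.8, -10.7, 76.5]
orientation: [1.734, 1.775, -0.719]
ft_force: [-0.6, 0.4, -0.6]
width: 13.9
grasp_force: 30.0
```

servo_tool(
  rows=[
    [0,0,0,0,0,0.005,6],
    [0,0,0,0,0,0.005,6],
  ],
)

```text
t: 19.5
ee_pos: [599.9, -11.0, 76.3]
orientation: [1.734, 1.775, -0.719]
ft_force: [-2.3, 3.6, 5.3]
width: 13.8
grasp_force: 30.0
```

```bash
python3 - <<'E'
from h import *
st(); foot(0)
E
```

```text
t 19.5 p [599.9 -11.   76.3] f [-2.29  3.6   5.28] m [ 0.11  0.37 -0.33] w 13.8 q [ 0.32  0.76  1.71 -0.85  1.13  0.85]
[[-0.015, 1.0, 0.019], [0.705, 0.024, -0.709], [-0.709, 0.002, -0.705]]
row [0.0002, 0.0018, -0.002, -0.0002, 0.0041, -0.0002] |s| 0.8 ang 0.004
```

servo_tool(
  rows=[
    [0,0,0,-0.002,0,0.003,6],
    [0,0,0,-0.002,0,0.003,6],
    [0,0,0,-0.002,0,0.003,6],
  ],
)

```text
t: 19.88
ee_pos: [600.0, -11.1, 76.4]
orientation: [1.735, 1.775, -0.718]
ft_force: [-3.1, 8.6, 7.3]
width: 13.6
grasp_force: 30.0
```

servo_tool(
  rows=[
    [0,0,0,-0.005,0,0,6],
    [0,0,0,-0.005,0,0,6],
    [0,0,0,-0.005,0,0,6],
  ],
)

```text
t: 20.25
ee_pos: [599.9, -11.3, 76.6]
orientation: [1.736, 1.776, -0.716]
ft_force: [-3.9, 10.8, 5.7]
width: 13.7
grasp_force: 30.0
```

servo_tool(
  rows=[
    [0,0,0,0.008,0,0,6],
    [0,0,0,0.008,0,0,6],
    [0,0,0,0.008,0,0,6],
  ],
)

```text
t: 20.62
ee_pos: [600.0, -11.0, 76.3]
orientation: [1.734, 1.774, -0.718]
ft_force: [-2.6, 7.1, 9.0]
width: 14.1
grasp_force: 30.0
```

```bash
python3 - <<'E'
from h import *
st(); o=ctrl.get_obs(); R=Ro.from_rotvec(o['orientation']).as_matrix(); print(o['ee_pos']+69.7*R[:,2]-1.3*R[:,0])
E
```

```text
t 20.62 p [600.  -11.   76.3] f [-2.58  7.06  8.97] m [-0.08  0.62 -0.54] w 14.1 q [ 0.32  0.76  1.71 -0.85  1.13  0.85]
[[-0.015, 1.0, 0.019], [0.705, 0.024, -0.709], [-0.709, 0.003, -0.705]]
[601.30022558 -61.34162683  28.039571  ]
```

servo_tool(
  rows=[
    [0,0,0,0,0,-0.05,6],
    [0,0,0,0,0,-0.3,6],
    [0,0,0,0,0,-0.6,6],
    [0,0,0,-0.3,0,-0.7,6],
    [0,0,0,-0.6,0,-0.75,6],
    [0,0,0,-0.6,0,-0.75,6],
  ],
)

```text
t: 21.38
ee_pos: [600.2, 9.0, 270.2]
orientation: [1.738, 1.771, -0.711]
ft_force: [0.2, 0.7, -1.4]
width: 13.8
grasp_force: 30.0
```

```bash
python3 - <<'E'
from h import *
st(); T,_=binpose(-26,0,77.7,4); plan(T,[560,-150,260])
E
```

```text
t 21.38 p [600.2   9.  270.2] f [ 0.18  0.73 -1.43] m [ 0.43  0.08 -0.01] w 13.8 q [ 0.35  0.49  1.64 -0.75  1.39  0.62]
[[-0.009, 1.0, 0.022], [0.707, 0.022, -0.707], [-0.708, 0.009, -0.707]]
row [0.0412, 0.5228, 0.0834, -0.5236, -0.219, 0.5937] |s| 164.3 ang 0.797
```

servo_tool(
  rows=[
    [0.01,0.13,0.02,-0.13,-0.05,0.15,6],
    [0.02,0.26,0.04,-0.26,-0.11,0.3,6],
    [0.03,0.39,0.06,-0.39,-0.16,0.45,6],
    [0.041,0.523,0.083,-0.52,-0.22,0.59,6],
    [0.041,0.523,0.083,-0.52,-0.22,0.59,6],
    [0.041,0.523,0.083,-0.52,-0.22,0.59,6],
  ],
)

```text
t: 22.12
ee_pos: [557.9, -149.2, 255.1]
orientation: [-2.341, -2.087, 0.012]
ft_force: [-0.5, 1.0, -0.7]
width: 13.7
grasp_force: 30.0
```

```bash
python3 - <<'E'
from h import *
st(); T,p=binpose(-26,-.1,77.7,4); plan(T,p+[0,0,100]); print(p)
E
```

```text
t 22.12 p [ 557.9 -149.2  255.1] f [-0.51  1.   -0.72] m [-0.04  0.07 -0.01] w 13.7 q [-0.28  0.32  1.7  -0.    1.13 -0.16]
[[0.114, 0.993, -0.009], [0.993, -0.114, -0.001], [-0.002, -0.009, -1.0]]
row [-0.0725, 0.0015, -0.0005, -0.876, -0.4894, 0.3753] |s| 214.3 ang 0.109
[ 439.98521444 -312.18304783   81.31438968]
```

servo_tool(
  rows=[
    [-0.02,0,0,-0.2,-0.15,0,6],
    [-0.05,0,0,-0.4,-0.3,0,6],
    [-0.072,0,0,-0.65,-0.45,0,6],
    [-0.072,0,0,-0.876,-0.489,0.05,6],
    [-0.072,0,0,-0.876,-0.489,0.2,6],
    [-0.072,0,0,-0.876,-0.489,0.375,6],
    [-0.072,0,0,-0.876,-0.489,0.375,6],
    [-0.072,0,0,-0.876,-0.489,0.375,6],
  ],
)

```text
t: 23.12
ee_pos: [442.6, -310.7, 183.0]
orientation: [2.28, 2.045, 0.1]
ft_force: [0.5, 0.6, -0.4]
width: 13.8
grasp_force: 30.0
```

```bash
python3 - <<'E'
from h import *
st(); T,p=binpose(-26,-.1,77.7,4); plan(T,p+[0,0,20]);plan(T,p)
E
```

```text
t 23.12 p [ 442.6 -310.7  183. ] f [ 0.5   0.55 -0.43] m [-0.06  0.07 -0.03] w 13.8 q [-0.66  0.32  1.91  0.07  0.83 -0.6 ]
[[0.109, 0.989, 0.1], [0.994, -0.108, -0.014], [-0.003, 0.101, -0.995]]
row [0.001, 0.0015, 0.0032, -0.0078, -0.0532, 0.4053] |s| 81.8 ang 0.006
row [0.001, 0.0015, 0.0032, -0.0075, -0.0633, 0.5048] |s| 101.8 ang 0.006
```

servo_tool(
  rows=[
    [0,0,0,-0.008,-0.053,0.1,6],
    [0,0,0,-0.008,-0.053,0.25,6],
    [0,0,0,-0.008,-0.053,0.4,6],
    [0,0,0,-0.008,-0.053,0.4,6],
    [0,0,0,-0.008,-0.053,0.4,6],
  ],
)

```text
t: 23.75
ee_pos: [440.0, -313.4, 103.5]
orientation: [2.28, 2.042, 0.101]
ft_force: [0.1, -0.8, -0.2]
width: 14.2
grasp_force: 30.0
```

servo_tool(
  rows=[
    [0,0,0,0,-0.01,0.05,6],
    [0,0,0,0,-0.01,0.1,6],
    [0,0,0,0,-0.01,0.1,6],
  ],
)

```text
t: 24.12
ee_pos: [438.5, -312.7, 81.0]
orientation: [2.284, 2.043, 0.1]
ft_force: [0.8, -0.1, -1.1]
width: 13.5
grasp_force: 30.0
```

servo_tool(
  rows=[
    [0,0,0,0,0,0.004,6],
    [0,0,0,0,0,0.004,32],
    [0,0,0,0,0,0.004,32],
    [0,0,0,0,0,0.004,32],
    [0,0,0,0,0,0.004,32],
    [0,0,0,0,0,-0.1,32],
    [0,0,0,0,0,-0.4,32],
    [0,0,0,0,0,-0.7,32],
    [0,0,0,0.3,0,-0.9,32],
    [0,0,0,0.6,0,-0.9,32],
  ],
)

```text
t: 25.38
ee_pos: [434.9, -197.2, 263.2]
orientation: [2.281, 2.036, 0.104]
ft_force: [0.2, 0.0, -0.5]
width: 32.1
grasp_force: 0.0
```

servo_tool(
  rows=[
    [0,0,0,0.3,0,0,32],
    [0,0,0,0.6,0,0,32],
    [0,0,0,0.6,0,0,32],
    [0,0,0,0.6,0,0,32],
  ],
)

```text
t: 25.88
ee_pos: [447.0, -77.7, 259.9]
orientation: [2.281, 2.044, 0.101]
ft_force: [0.2, -0.1, 0.3]
width: 32.0
grasp_force: 0.0
```

```bash
python3 - <<'E'
from h import *
st(); im,d=snap('top')
a=cv2.resize(im[200:265,365:425][...,::-1],(400,433),interpolation=cv2.INTER_CUBIC)
b=cv2.resize(im[195:260,185:270][...,::-1],(400,306),interpolation=cv2.INTER_CUBIC); b=cv2.copyMakeBorder(b,0,127,0,0,cv2.BORDER_CONSTANT)
cv2.imwrite('pics/end.png',np.hstack([b,a]))
E
```

```text
t 25.88 p [447.  -77.7 259.9] f [ 0.22 -0.14  0.32] m [-0.08  0.14 -0.01] w 32.0 q [-0.2   0.07  2.02  0.01  0.95 -0.1 ]
[[0.109, 0.989, 0.1], [0.994, -0.109, -0.014], [-0.003, 0.101, -0.995]]
```

View pics/end.png

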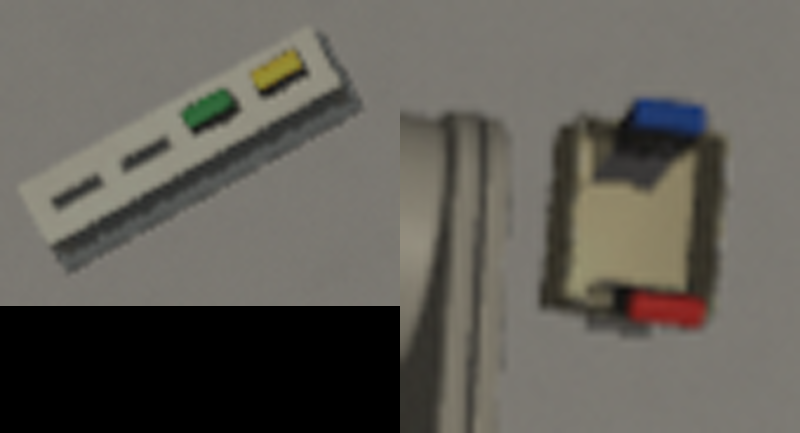

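```bash
python3 - <<'E'
from h import *
im,d=load('top');P=cloud('top',d)
for v in range(241,253): print(v,[(P[v,u].round(0).astype(int).tolist() if d[v,u] else None,im[v,u].tolist()) for u in (394,398,402,408)])
E
```

```text
241 [([452, -305, -1], [136, 130, 102]), ([452, -317, 1], [137, 127, 99]), ([452, -331, 1], [141, 132, 102]), ([451, -349, 8], [62, 58, 45])]
242 [([448, -301, 12], [105, 99, 80]), ([449, -318, -4], [97, 90, 72]), ([448, -331, 0], [121, 114, 89]), ([447, -349, 6], [52, 50, 40])]
243 [([445, -304, 0], [83, 78, 61]), ([438, -297, 84], [23, 23, 19]), ([438, -310, 79], [72, 56, 48]), ([445, -350, 1], [48, 45, 37])]
244 [([442, -304, -1], [95, 90, 69]), ([434, -294, 93], [24, 21, 19]), ([432, -303, 106], [107, 34, 31]), ([434, -329, 80], [82, 34, 29])]
245 [([434, -290, 57], [93, 88, 70]), ([432, -297, 81], [27, 22, 20]), ([429, -303, 106], [143, 42, 38]), ([428, -320, 114], [128, 34, 31])]
246 [([432, -294, 40], [60, 58, 46]), ([428, -295, 88], [31, 23, 20]), ([426, -302, 109], [139, 39, 34]), ([426, -321, 108], [139, 38, 35])]
247 [([431, -300, 14], [68, 66, 59]), ([425, -295, 87], [47, 43, 38]), ([423, -303, 105], [127, 36, 34]), ([423, -322, 106], [136, 35, 31])]
248 [([429, -304, -4], [74, 72, 69]), ([429, -318, -6], [68, 65, 60]), ([420, -305, 99], [106, 64, 60]), ([420, -321, 107], [123, 40, 36])]
249 [([426, -304, -5], [96, 94, 89]), ([425, -317, -3], [74, 72, 68]), ([425, -331, -4], [92, 90, 85]), ([417, -322, 104], [110, 84, 80])]
250 [([422, -304, -4], [123, 121, 115]), ([422, -317, -5], [97, 94, 89]), ([422, -329, 1], [106, 103, 97]), ([422, -351, -6], [124, 121, 114])]
251 [([419, -304, -8], [124, 121, 114]), ([418, -316, 1], [124, 121, 114]), ([419, -330, -2], [123, 119, 113]), ([418, -350, -3], [124, 121, 114])]
252 [([415, -302, 1], [122, 119, 113]), ([415, -316, -3], [124, 121, 115]), ([415, -329, -1], [122, 119, 113]), ([415, -349, -2], [124, 122, 115])]
```

```bash
python3 -c "
from h import *
print(ctrl.close_job())"
```

```text
the job is handed in; nothing more can be done
None
```

I handed the job in at about 26 s of simulated time, but the hand-in gave no verdict. The concave 14 mm leaf sat snug on the top bend and the convex 8 mm leaf in the foot bend, each held for more than 0.3 s with about 10–11 N. The last picture shows both in the 90 x 72 mm card bin and the other two leaves still hanging in the rack.

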